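Clamp the sharpener drive, mesh the splined stem and keep it pressed home

TASK

First swing the jig's toggle clamp over centre so that its arm comes down onto the rim of the white drive unit and stays there. Then take the orange-handled stem from the wooden stand, turn it until its four splines mesh with the cross-shaped socket in the drive unit, and slide it fully home, flange flat on the drive unit, against the spring inside. Finish while still holding the handle and pressing the stem down (do not let go), with the clamp still closed and the other things on the desk left where they are.

Things in the scene. Friction and masses are not known exactly. Their poses are not given: they have to be found in the camera images.
- jig: Fixed jig: aluminium base plate 110 x 220 x 10 mm with a low blue ring (nest, 88 mm outside, rising to 26 mm) and two dark steel bearing posts 70 mm tall. Origin on the nest's axis at the underside; z up; +y points from the nest along the plate to the clamp's bearing. The plate reaches from 55 mm on the -y side to 165 mm on the +y side.
- nest (a point): Centre of the nest's floor, 10 mm above the desk; axes as the jig.
- pivot (a point): Clamp hinge centre: in the jig's frame 115 mm along +y and 60 mm up; the hinge runs along the jig's x.
- clamp (a joint): Clamp angle, rad. 0: arm level, black rubber foot on the drive unit's rim; 1.57: upright; starts leaning back, away from the drive unit, at 1.8 to 2.1 (stop at 2.1). The arm is heavy (0.25 kg) with a damped hinge: pushed past upright towards the nest (below 1.4) it falls shut by itself within 2 s and rests on the rim with about 1.5 N. Pushing it over near its tip takes 1 to 3 N.
- clamp_tip (a point): Near the free end of the clamp arm, 88 mm from the hinge on the arm's centre line (the arm is 92 mm long, 20 mm wide, 12 mm thick, with a red sleeve 24 x 40 x 18 mm around its middle). Shut, the arm lies at 60 mm height, sleeve top 69 mm, end 23 mm from the nest's axis.
- drive: Loose white round drive unit, 72 mm diameter, 36 mm tall, 0.35 kg, standing in the nest (top face at 46 mm). Origin: centre of its underside, z up. In its top a cross-shaped socket, black inside, 30 mm deep: two crossing slots along its x and y axes, each 26 mm long and 10 mm wide. Its yaw in the nest is random and it can turn there.
- socket (a point): Centre of the socket's mouth on the drive unit's top face, z up, x and y along the slots.
- ejector (a joint): Brass spring pin inside the socket, m pressed down. 0: its top is 13 mm below the socket's mouth; 0.007 when the stem is home (limit 0.009). The spring pushes up with 2.8 N at 0 and 7.7 N at 0.007, so a stem let go rises again.
- stem: Loose stem, 0.12 kg, upright in the stand. Origin: centre of the flange's underside, z up. Below: brass cross spline 20 mm long, ribs along x and y 24 mm across, 8 mm wide (last 5 mm slimmer: 20.5, 5.5 mm). Above: flange 34 mm diameter, 4 mm thick; neck 14 mm diameter to height 30 mm; orange flat handle from 30 to 85 mm, 36 mm along x, 14 mm thick along y. All four quarter turns fit.
- stand: Fixed wooden block 80 x 80 x 42 mm with a round hole 29 mm wide, 30 mm deep in the middle of its top, in which the stem stands. Origin at the centre of the underside.
- mug: White ceramic mug 82 mm wide, 95 mm tall, with three pencils reaching to 173 mm; leave alone. Origin at the underside's centre.
- chest: Small wooden chest 130 x 190 x 75 mm with sliding lid; leave alone. Origin at the underside's centre.
- tape: Black tape holder 160 x 60 x 85 mm; leave alone. Origin at the underside's centre.
- dish: Chrome paper clip dish 90 mm wide, 22 mm tall; leave alone. Origin at the underside's centre.
- protractor: Red flat protractor, half round, 120 mm wide, 4 mm thick; leave alone. Origin at the middle of its straight edge.
- eraser: White eraser 22 x 55 x 13 mm; leave alone. Origin at the underside's centre.
Not all that is in view belongs to the job. Of the things that look like the stem, the smallest one is meant.

How it is judged:
By the outcome, as a careful person would: the job done as asked, in the order asked, and still so for the second after the job is handed in, while the arm keeps its last pose, push and grip.
It also fails if it takes over 48 s, if anything falls off the work surface, if the arm or the gripper's body presses on something with over 40 N, if the wrist force passes 120 N, or if a joint passes its speed limit or range.

ROBOT

A 6-joint arm with a two-finger parallel gripper is mounted at the origin on the work surface. World frame = base frame: x ahead of the robot, y to its left, z up, the work surface at z = 0. Lengths are in m, angles in rad, forces in N, time in s.
With the tool pointing down it reaches from about 0.3 to 0.875 m from the base axis. Payload 6.4 kg.
Tool frame: the origin (TCP) lies midway between the tips of the shut fingers; the grasp point (between the pads) lies ctrl.hold_point_z behind it (ctrl.hold_point_z is the distance from the TCP to the grasp point, in m); z points along the fingers, y is the line along which they close (so a half turn about z gives the same grasp; the last joint's range is limited). The gripper opens to 85 mm and grips with 20 to 120 N. Pads are 22 mm wide; open, the fingers measure 114 mm over their backs; the gripper's body (76 mm by 85 mm) begins 54 mm behind the grasp point. The pads swing forward as they close: fully open they stand 13 mm farther back than shut.
Start: joints at [-1.351, 0.181, 1.607, -0, 1.354, -0.206], TCP at [0.238, -0.524, 0.231] pointing down, gripper open.
Joint ranges: [-2.99, 2.99], [-0.89, 2.07], [0.3, 2.58], [-1.14, 4.28], [0, 2.63], [-3.12, 3.12]. Speed limits (rad/s): [2.57, 2.57, 3.01, 3.14, 3.14, 3.14].

INTERFACE

Orientations are given as a unit quaternion [w, x, y, z].
In Python, from rig import ctrl gives the robot as it stands. Calls block until the motion is done:
- ctrl.move_pose(position, orientation): joint-space move of the TCP to a pose.
- ctrl.line_to(position, orientation=None, feed=0.15, until_force=None): straight line of the TCP; orientation=None keeps the orientation; feed is the mean speed in m/s. With until_force (N) it stops when the force on the tool has changed by that much, and returns True; else False.
- ctrl.goto_joints(angles): joint-space move.
- ctrl.command_gripper(opening): opening from 0.0 (shut) to 1.0 (fully open); the grip force is fixed at half the most; returns when the fingers have stopped.
- ctrl.wait(seconds).
- ctrl.inverse_kinematics(position, orientation): joint angles nearest the present ones, or None.
- ctrl.get_obs(): the state.
- ctrl.get_image(name): name is "scene" or "top"; returns a dict with "color" (480x640x3 uint8, blue, green, red), "depth" (480x640 float32, m along the optical axis (not along the pixel's ray), 0 where there is no reading), "intrinsics" (3x3 intrinsics, pixels), "origin" and "rotation" of the camera in the world. Camera axes: x right, y up, looking along -z (the intrinsics and any distortion apply to the point x, -y, -z); pixel columns grow to the right and rows downward; lengths in m; the calibration is good to about 2 mm. A picture is of the moment at which its call begins.
A pose or a line that the arm cannot do raises ctrl.PlanningError and nothing moves.
- ctrl.close_job(): hands the job in; it is judged then, once.
The state is a dict: "time": time; "joint_positions": joint angles; "qvel": joint speeds; "joint_efforts": joint torques, N m; "position": TCP position; "tool_rot": TCP orientation; "contact_force": force on the tool from outside, world axes, zero at the start; "moment": the same for the moment, N m; "grip_width": opening from 0.0 (shut) to 1.0 (fully open); "gripper_force": force on a finger pad.
Only numpy, scipy, OpenCV 4.12 (cv2) and the standard library are available. Lean on these libraries where they do the work, as an engineer would, in place of code of your own. Each camera call takes 0.05 s, during which the arm holds its last target. There are 200 camera calls.

## Working session

There is one attempt and no reset: what is moved stays moved. The work goes in short steps, each a Python script; the robot and the scene stay as the last script left them, time stands still between calls to the robot, and variables do not carry over. Pictures are saved under pics/ and viewed, at most 10 in all, crops included, and the job is handed in when it is done.

```bash
ls; mkdir -p pics; python3 - <<'E'
from rig import ctrl
import cv2,numpy as np
for n in("scene","top"):
    i=ctrl.get_image(n); cv2.imwrite(f"pics/{n}0.png",i["color"]); np.savez(f"{n}0.npz",**i)
    print(n,i["intrinsics"],i["origin"],i["rotation"],[k for k in i])
o=ctrl.get_obs(); print(o["time"],o["tool_rot"],o["contact_force"],ctrl.hold_point_z)
E
```

```text
pics
scene [[509.4289395    0.         316.35796975]
 [  0.         509.4289395  236.98565563]
 [  0.           0.           1.        ]] [1.37166877 0.25048207 1.14840448] [0.57636678 0.19512075 0.26717591 0.74722571] ['color', 'depth', 'intrinsics', 'origin', 'rotation']
top [[541.73616837   0.         321.68383213]
 [  0.         541.73616837 238.57231137]
 [  0.           0.           1.        ]] [0.46319396 0.00428608 1.6209954 ] [ 0.71429714  0.0240252  -0.02420686 -0.69901103] ['color', 'depth', 'intrinsics', 'origin', 'rotation']
0.1 [-7.84361250e-04  9.77423021e-01  2.11290374e-01 -3.16334108e-06] [ 0.05502771 -0.30461045 -0.48692574] 0.0187
```

View pics/scene0.png

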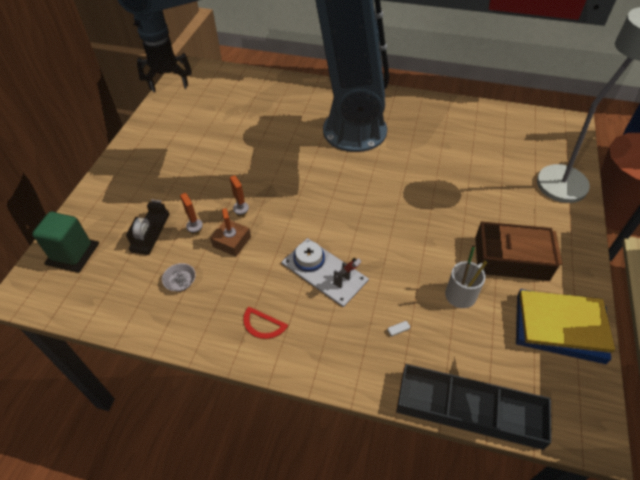

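View pics/top0.png

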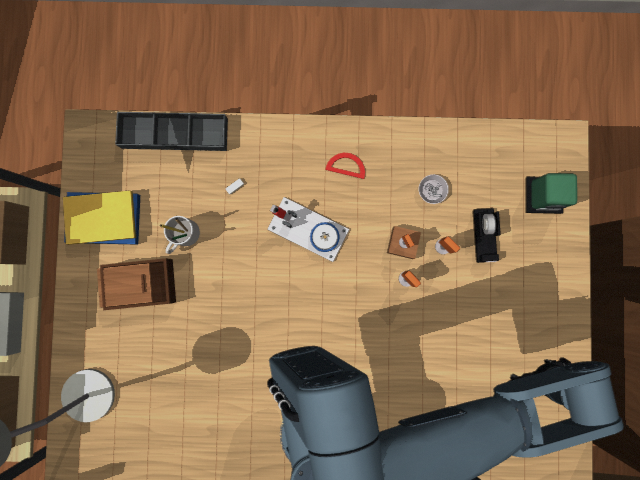

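The scene view shows the jig at about (325,268), the stand with the small stem at (230,235), and two decoy stems at (192,212) and (238,195). In the top view, up is +x: the nest is at (325,237), the clamp bearing at (288,214), and the stand with the stem at (405,241).

```bash
cat > h.py <<'E'
import cv2,numpy as np
from scipy.spatial.transform import Rotation as R
def rot(i):
    q=np.asarray(i["rotation"]); return R.from_quat(q[[1,2,3,0]]).as_matrix() if q.shape==(4,) else q
def ray(i,u,v):
    K=i["intrinsics"]; d=np.array([(u-K[0,2])/K[0,0],-(v-K[1,2])/K[1,1],-1.]); return np.array(i["origin"]),rot(i)@d
def plane(i,u,v,z):
    o,d=ray(i,u,v); return o+d*(z-o[2])/d[2]
def cloud(i):
    K=i["intrinsics"]; v,u=np.mgrid[:480,:640]; d=i["depth"]
    P=np.stack([(u-K[0,2])/K[0,0]*d,-(v-K[1,2])/K[1,1]*d,-d],-1)
    return P@rot(i).T+np.array(i["origin"])
def proj(i,p):
    K=i["intrinsics"]; c=rot(i).T@(np.asarray(p)-i["origin"]); return K[0,0]*c[0]/-c[2]+K[0,2],K[1,1]*-c[1]/-c[2]+K[1,2]
E
python3 - <<'E'
from h import *
t=dict(np.load("top0.npz"));s=dict(np.load("scene0.npz"))
print(plane(t,325,237,.046),plane(s,309,252,.046))
c=cloud(t);print(c[237,325],c[300,300],c[241,405]); print(cloud(s)[300,200])
a=t["color"][190:270,260:355];b=t["color"][220:295,385:465]
a=cv2.resize(a,(400*95//80,400),interpolation=3);b=cv2.resize(b,(320,300),interpolation=3)
a2=s["color"][230:310,275:375];a2=cv2.resize(a2,(500,400),interpolation=3);b2=s["color"][170:260,175:260];b2=cv2.resize(b2,(283,300),interpolation=3)
W=np.zeros((600,800,3),np.uint8)
a=cv2.resize(a,(380,320));a2=cv2.resize(a2,(400,320));b=cv2.resize(b,(298,280));b2=cv2.resize(b2,(264,280))
W[:320,:380]=a;W[:320,400:]=a2;W[320:,:298]=b;W[320:,400:664]=b2
cv2.imwrite("pics/crop1.png",W)
E
```

```text
[ 0.57561282 -0.00451946  0.046     ] [ 0.58061365 -0.001409    0.046     ]
[ 0.57692228 -0.00462202  0.02765445] [0.38944268 0.06555958 0.00176373] [ 0.56521338 -0.22918189  0.10210196]
[ 7.71784207e-01 -2.47858707e-01  7.17823143e-04]
```

View pics/crop1.png

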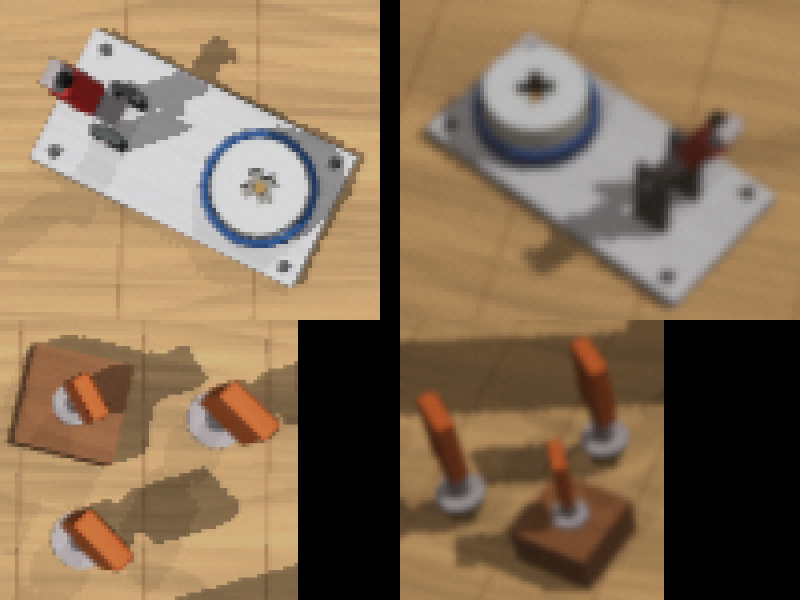

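The crops show the clamp leaning back past its posts, the cross socket with the brass pin in its middle, and the stem in the stand with a tilted-looking handle (perspective). Next I'll measure.

```bash
cat > meas.py <<'E'
from h import *
def big(m): return max(cv2.findContours(m.astype(np.uint8),cv2.RETR_EXTERNAL,cv2.CHAIN_APPROX_NONE)[0],key=cv2.contourArea)
def window(i,cen,r):
    m=np.zeros((480,640),bool);u,v=map(int,proj(i,cen));m[v-r:v+r,u-r:u+r]=1;return m
def hsv(i): return cv2.cvtColor(i["color"],cv2.COLOR_BGR2HSV).astype(int)
def orange(i): H=hsv(i); return (H[...,0]>3)&(H[...,0]<14)&(H[...,1]>170)&(H[...,2]>110)
def ang4(xy,w=None):
    z=xy[:,0]+1j*xy[:,1]; w=np.ones(len(z)) if w is None else w
    s=(w*z**4).sum(); return np.degrees(np.angle(s)/4),abs(s)/(w*abs(z)**4).sum()
E
python3 - <<'E'
from meas import *
J=np.array([.578,-.004,.046])
S=np.array([.56,-.225,.1])
for n in("top","scene"):
    i=dict(np.load(n+"0.npz"));H=hsv(i);c=cloud(i)
    # blue ring
    m=(H[...,0]>95)&(H[...,0]<125)&(H[...,1]>100)&window(i,J,35)
    e=cv2.fitEllipse(cv2.convexHull(big(m)));print(n,"ring px",e, "at .026",plane(i,*e[0],.026))
    # white top by depth
    m=(abs(c[...,2]-.046)<.005)&window(i,J,35)&(H[...,1]<60)&(H[...,2]>120)&(np.hypot(c[...,0]-J[0],c[...,1]-J[1])<.042)
    e=cv2.fitEllipse(cv2.convexHull(big(m)));C=plane(i,*e[0],.046);print(" disc",e,C)
    # socket darkness sampled on plane
    g=np.linspace(-.018,.018,73);X,Y=np.meshgrid(g,g,indexing="ij")
    uv=np.array([proj(i,[C[0]+a,C[1]+b,.046]) for a,b in zip(X.ravel(),Y.ravel())],np.float32)
    v=cv2.remap(cv2.cvtColor(i["color"],cv2.COLOR_BGR2GRAY),uv[:,0],uv[:,1],1).ravel().astype(float)
    w=np.clip(np.percentile(v,90)-25-v,0,60)*(np.hypot(X,Y).ravel()<.017)
    P=np.c_[X.ravel(),Y.ravel()];cc=(P*w[:,None]).sum(0)/w.sum();print(" socket off",cc,ang4(P-cc,w),ang4(P,w))
    cv2.imwrite(f"pics/sock_{n}.png",cv2.resize(v.reshape(73,73)[::-1,::-1].astype(np.uint8),(300,300)))
    # handle top
    m=(c[...,2]>.118)&(c[...,2]<.14)&orange(i)&window(i,S,22)
    m2=orange(i)&window(i,S,22)&(np.hypot(c[...,0]-S[0],c[...,1]-S[1])<.045)
    p=c[m];r=cv2.minAreaRect((p[:,:2]*1000).astype(np.float32));print(" handle top",m.sum(),p.mean(0),r,"zmax",c[m2][:,2].max())
    for mm in(m,):
        q=p[:,:2]-p[:,:2].mean(0);w_,V=np.linalg.eigh(q.T@q);print("  axis deg",np.degrees(np.arctan2(V[1,1],V[0,1])),np.sqrt(w_/len(q)))
    # other oranges
    for D in([.55,-.29,.1],[.50,-.235,.1]):
        m=orange(i)&window(i,D,40)&(np.hypot(c[...,0]-D[0],c[...,1]-D[1])<.045);print("  decoy",c[m].max(0),c[m].min(0))
t=dict(np.load("top0.npz"));H=hsv(t);c=cloud(t)
m=window(t,[.61,.04,.01],60)&(H[...,1]<50)&(H[...,2]>100)
m=cv2.morphologyEx(m.astype(np.uint8),cv2.MORPH_CLOSE,np.ones((5,5)))
k=big(m&(c[...,2]<.06));P=np.array([plane(t,*q[0],.01)[:2]*1000 for q in k],np.float32)
print("plate",cv2.minAreaRect(P),cv2.boxPoints(cv2.minAreaRect(P)))
m=window(t,[.56,-.225,.04],30)&(abs(c[...,2]-.042)<.006)
k=big(m);P=np.array([plane(t,*q[0],.042)[:2]*1000 for q in k],np.float32);print("stand",cv2.minAreaRect(P))
m=window(t,[.62,.1,.1],40)&(c[...,2]>.075)
p=c[m];p=p[np.hypot(p[:,0]-.65,p[:,1]-.1)<.1];print("arm",len(p),p[p[:,2].argsort()][[0,-10,-3,-1]])
E
```

```text
top ring px ((324.4334716796875, 236.72830200195312), (28.47833824157715, 28.883602142333984), 3.3933801651000977) at .026 [ 0.57780798 -0.00294235  0.026     ]
 disc ((324.25958251953125, 236.0995330810547), (23.87433624267578, 24.29556655883789), 58.06879806518555) [ 0.57819699 -0.00230589  0.046     ]
 socket off [ 0.00143107 -0.00042349] (np.float64(20.98441409416902), np.float64(0.4662448612528959)) (np.float64(20.460732311774617), np.float64(0.41525837330297094))
 handle top 68 [ 0.5662603  -0.23579128  0.12509923] ((566.3040771484375, -235.89056396484375), (34.67506408691406, 15.124109268188477), 26.136985778808594) zmax 0.13216326573102744
  axis deg -150.58048987781444 [0.00423008 0.01027434]
  decoy [ 0.57000831 -0.24605644  0.14645034] [ 0.55300415 -0.33291719  0.08877678]
  decoy [ 0.48087779 -0.22286177  0.14869949] [ 0.45605745 -0.25467773  0.09274245]
scene ring px ((309.5162353515625, 258.85833740234375), (21.197406768798828, 27.14351463317871), 84.44300079345703) at .026 [0.58845772 0.00166241 0.026     ]
 disc ((308.68798828125, 251.67816162109375), (21.480937957763
[... 418 characters left out ...]
367696458
  axis deg -147.54856157434907 [0.00390842 0.00958126]
  decoy [ 0.56230183 -0.24597941  0.1280822 ] [ 0.55734988 -0.24743282  0.12498712]
  decoy [ 0.4811787  -0.22508865  0.1481912 ] [ 0.45630104 -0.25726646  0.13674976]
plate ((603.0226440429688, 50.30396270751953), (227.44044494628906, 109.8308334350586), 64.67194366455078) [[504.73648  -28.991852]
 [604.00964  -75.97754 ]
 [701.30884  129.59978 ]
 [602.03564  176.58546 ]]
stand ((566.6136474609375, -235.79025268554688), (80.54630279541016, 80.2529525756836), 78.06790161132812)
arm 166 [[0.63456866 0.09733624 0.07552092]
 [0.65386034 0.13799443 0.14198652]
 [0.65067376 0.13483609 0.14577618]
 [0.64203295 0.12878972 0.14981729]]
```

```bash
cat >> h.py <<'E'
N=np.array([.578,-.0025]);JA=np.radians(64.7);JY=np.array([np.cos(JA),np.sin(JA)])
def q(deg):
    a=np.radians(deg)/2; return [0,np.cos(a),np.sin(a),0]
def jy(d,z): return [*(N+JY*d),z]
E
python3 - <<'E'
from h import *
from rig import ctrl
ctrl.command_gripper(0)
ctrl.move_pose(jy(.205,.25),q(64.7))
ctrl.line_to(jy(.205,.118),feed=.2)
ctrl.line_to(jy(.105,.118),feed=.08)
o=ctrl.get_obs();print(o["time"],o["position"],o["contact_force"])
ctrl.line_to(jy(.16,.25),feed=.25)
i=ctrl.get_image("scene");c=cloud(i)
o=ctrl.get_obs();print(o["time"],o["joint_positions"])
cv2.imwrite("pics/clamp.png",cv2.resize(i["color"][210:330,255:415],(640,480)))
E
```

```text
5.9833 [0.62292366 0.09273087 0.11788548] [ 0.25002113  0.34580464 -0.29046736]
6.7583 [ 3.71279682e-02  3.58881866e-01  1.35386796e+00 -2.82673727e-04
  1.43302800e+00  4.78865605e-01]
```

View pics/clamp.png

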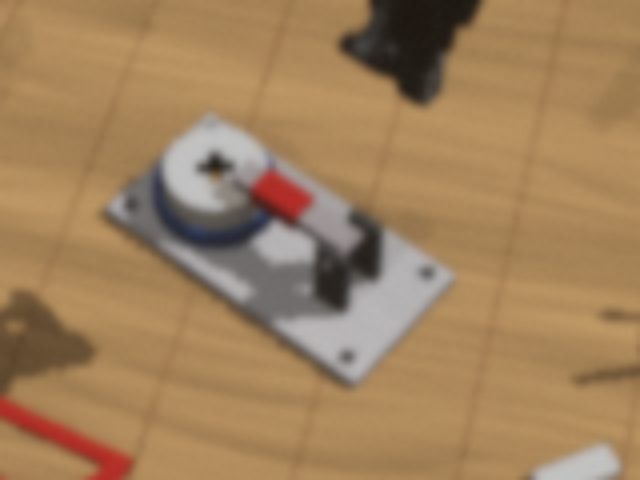

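The clamp arm is down, with its foot on the rim at (240,185) in the crop, and the dark cross socket is at (215,165). Now I'll grasp the stem.

```bash
python3 - <<'E'
from meas import *
from rig import ctrl
s=[.567,-.236]
ctrl.move_pose([*s,.22],q(30)); ctrl.command_gripper(.5)
print(ctrl.line_to([*s,.084],feed=.12,until_force=8))
ctrl.command_gripper(0)
o=ctrl.get_obs();print(o["time"],o["position"],o["grip_width"],o["gripper_force"],o["contact_force"])
ctrl.line_to([*s,.17],feed=.12)
ctrl.move_pose([.55,-.03,.19],q(20))
ctrl.line_to([*N,.13],q(20))
o=ctrl.get_obs();p=o["position"];print(o["time"],p,o["grip_width"],o["gripper_force"],o["contact_force"])
out=[]
for n in("scene","top"):
    i=ctrl.get_image(n);np.savez(n+"1.npz",**i);u,v=map(int,proj(i,p));out.append(cv2.resize(i["color"][max(v-60,0):v+60,u-50:u+50],(400,480)))
cv2.imwrite("pics/hold.png",np.hstack(out))
E
```

```text
False
10.3333 [ 0.5675242  -0.23629836  0.08486347] 0.15745305214520974 58.83560121059418 [-0.10369148  0.35761961  3.78481349]
12.6667 [ 0.57813869 -0.00330951  0.12998756] 0.1572102041345598 58.66314947605133 [ 0.09507218  1.32857409 -0.94669751]
```

View pics/hold.png

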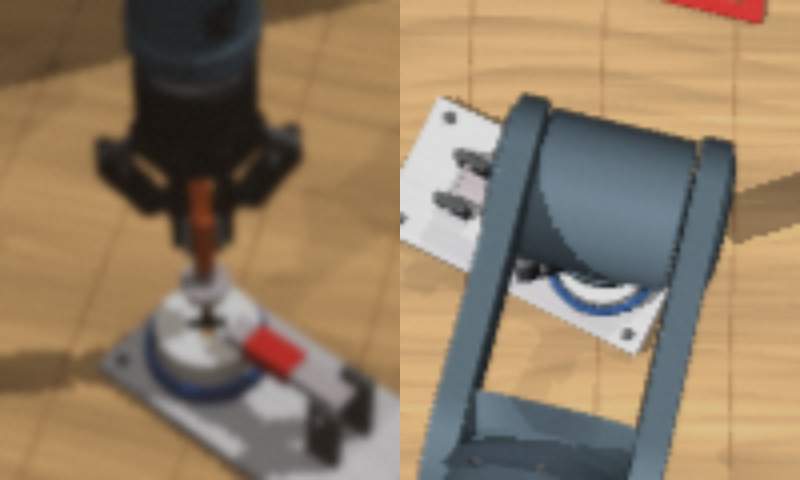

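The stem is held upright above the socket, which is visible at crop (207,320), and the clamp is closed. Home should be at TCP z ≈ 0.089, so I'll descend slowly.

```bash
python3 - <<'E'
from meas import *
from rig import ctrl
T=[.5786,-.003]
ctrl.line_to([*T,.115],q(20),feed=.06)
def show(s):
    o=ctrl.get_obs();print(s,round(o["time"],2),o["position"].round(4) if hasattr(o["position"],"round") else o["position"],np.round(o["contact_force"],1),np.round(o["moment"],2))
show("above")
for z in(.105,.099):
    r=ctrl.line_to([*T,z],feed=.03,until_force=8);show(r)
    if r: break
else:
    r=ctrl.line_to([*T,.0915],feed=.02,until_force=14);show(r)
E
```

```text
above 13.17 [ 0.5781 -0.003   0.1144] [-0.5  0.6 -1.5] [ 0.02 -0.06 -0.04]
False 13.65 [ 0.5785 -0.0029  0.1048] [-0.   1.2 -1.8] [-0.04 -0.04  0.04]
False 14.0 [ 0.5786 -0.003   0.0988] [-0.   0.6 -0.8] [ 0.08 -0.09 -0.05]
False 14.53 [ 0.579  -0.0031  0.092 ] [-0.3 -0.   4.7] [ 0.04  0.07 -0.01]
```

```bash
python3 - <<'E'
from meas import *
from rig import ctrl
def show(s):
    o=ctrl.get_obs();print(s,round(o["time"],2),np.round(o["position"],4),np.round(o["contact_force"],1),np.round(o["moment"],2),round(o["grip_width"],3))
r=ctrl.line_to([.5788,-.003,.083],feed=.015,until_force=17);show(r)
ctrl.wait(.7);show("hold")
i=ctrl.get_image("scene");cv2.imwrite("pics/home.png",cv2.resize(i["color"][200:300,255:375],(720,600)))
E
```

```text
True 14.89 [ 0.5791 -0.0031  0.0891] [-1.5 -0.   6.2] [0.04 0.4  0.05] 0.154
hold 15.59 [ 0.5791 -0.0031  0.0891] [-1.5  0.5  6.1] [ 0.02  0.36 -0.05] 0.161
```

View pics/home.png

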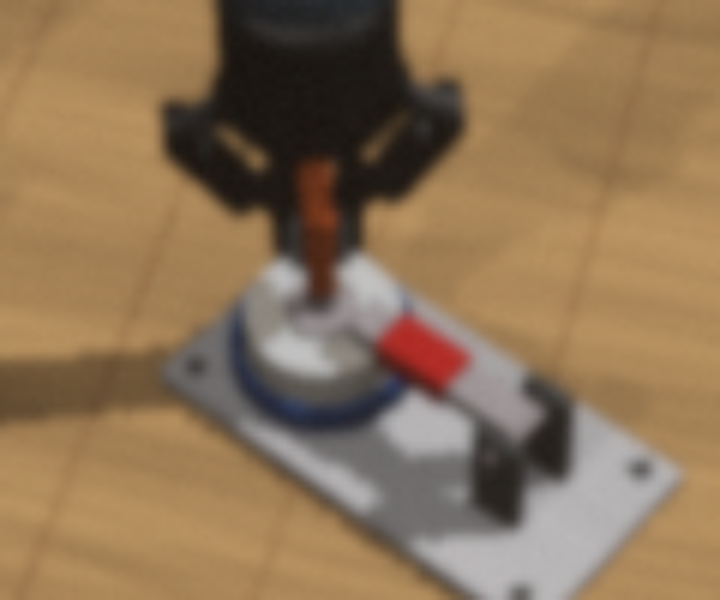

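The flange looks flat on the drive unit at (325,315), and the clamp is shut. The steady force of 6 N is only about the spring load, so I'll push a bit further for a firm press.

```bash
python3 - <<'E'
from meas import *
from rig import ctrl
z=.0888
while z>.084:
    ctrl.line_to([.579,-.003,z],feed=.01,until_force=30); ctrl.wait(.3)
    o=ctrl.get_obs();f=o["contact_force"];print(round(z,4),round(o["time"],2),np.round(o["position"],4),np.round(f,1),np.round(o["moment"],2))
    if f[2]>17: break
    z-=.0004
E
```

```text
0.0888 16.19 [ 0.5791 -0.0031  0.0891] [-1.   0.5  6.1] [-0.01  0.31 -0.05]
0.0884 16.74 [ 0.5791 -0.0031  0.0889] [-1.8 -0.3  8.3] [0.03 0.42 0.03]
0.088 17.29 [ 0.5791 -0.0031  0.0889] [-3.9  0.1  9.4] [ 0.04  0.66 -0.01]
0.0876 17.84 [ 0.5792 -0.0031  0.0889] [-4.8  0.7 12.4] [0.08 0.88 0.02]
0.0872 18.39 [ 0.5792 -0.0031  0.0888] [-5.6 -0.  16.9] [ 0.11  1.1  -0.01]
0.0868 18.94 [ 0.5792 -0.0031  0.0888] [-6.1  0.6 18.9] [ 0.07  1.37 -0.04]
```

```bash
python3 - <<'E'
from meas import *
from rig import ctrl
ctrl.line_to([.5785,-.003,.0868],feed=.01); ctrl.wait(.5)
o=ctrl.get_obs();f=o["contact_force"];print(round(o["time"],2),np.round(o["position"],4),np.round(f,1),np.round(o["moment"],2),o["gripper_force"])
i=ctrl.get_image("scene");cv2.imwrite("pics/final.png",cv2.resize(i["color"][170:320,180:380],(800,600)))
E
```

```text
19.69 [ 0.5791 -0.0031  0.0888] [-4.7  0.3 16.7] [0.15 1.09 0.02] 61.35364651679993
```

View pics/final.png

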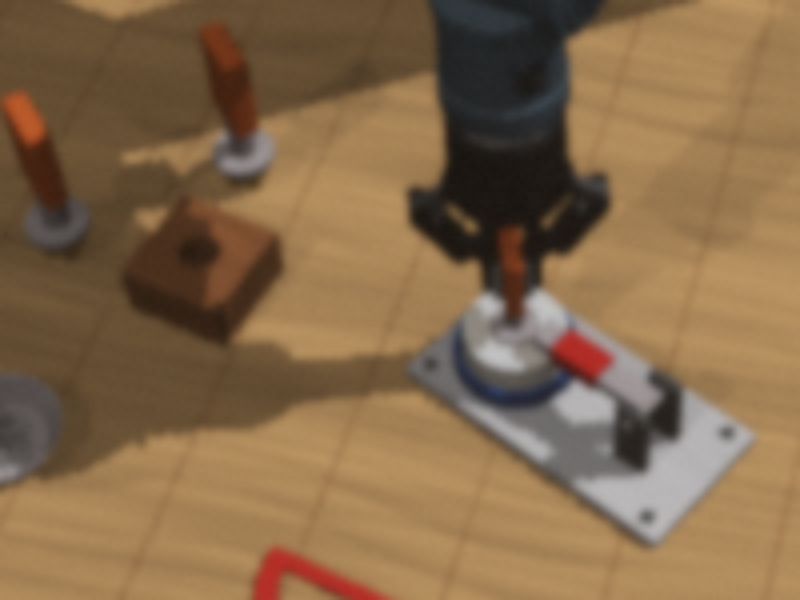

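The stem is home at (512,325), the clamp is shut with its arm over the rim at (555,345), the stand is empty, and the decoys haven't moved. I'm handing in.

```bash
python3 -c "
from rig import ctrl
print(ctrl.close_job())"
```

```text
the job is handed in; nothing more can be done
None
```

The job is handed in after about 20 s of robot time: the clamp is shut on the drive unit's rim, and the stem is meshed and bottomed out in the socket, still gripped and pressed down with about 17 N; the verdict was not reported back.

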